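# Lock the cutter away behind the sliding gate

## Task

Lay the yellow cutter flat inside the open grey knife safe and let go of it, then push the safe's sliding gate shut over it by its red grip until the spring catch clicks down behind the gate's ear. The gate drags and the catch resists: push firmly but do not ram it, and leave the other things on the bench where they are.

Things in the scene. Friction and masses are not known exactly. Their poses are not given: they have to be found in the camera images.
- cutter_body (a point): Yellow and black snap-off cutter, 182 mm long, lying left or right of the safe. Point: middle of its plastic body (155 mm long, 22 wide, 14 high), 7 mm above its underside; y runs along the cutter to the rounded rear end (77 mm away), the blade tip is 105 mm the other way; z up. Grasp across x.
- safe: Low grey steel hopper, open at the top, fixed. Origin on the bench under the middle of its opening; x along its length, away from the robot; y: the way the gate shuts (robot's left); z up. Inside 222 mm (x) by 94 (y); floor 6 mm, rims 42 to 48 mm above the bench. Gate runners reach from y = -177 to +85 mm: the open gate is parked on the -y side.
- gate (a joint): Flat gate, 226 mm (x) by 120 (y), top 51 mm above the bench (front fold 54). Value in m: 0 = wide open, its middle 105 mm to -y of the safe's; grows towards +y. Starts at 0 to 0.02. About 5 to 7 N of drag; it stays where left. A steel ear (36 by 33 mm) at its end nearest the robot runs under the catch. Shuts at 0.094 to 0.110, as the catch is set; a solid stop follows 4 mm later.
- gate_grip (a point): Red upright bar on the gate, to push by. Origin: middle of the bar, 72 mm above the bench; bar 70 mm (x) by 16 (y) by 30 (z) on a black foot 90 by 22 by 6 mm. Axes as the safe's. It stands 20 mm to +x of the safe's middle and 30 mm to -y of the gate's middle; the space behind it (-y) is free.
- catch (a joint): Sprung brass pawl with yellow button, in a dark block at the safe's end nearest the robot, top 102 mm above the bench. Value: lift in m; 0 before the ear comes, 0.008 while it rides on the ear (35 mm), 0 again after the click. Lifting it takes a push of 13 to 20 N in all on the gate. The block is clamped anywhere within 16 mm along y, not measured: feel or watch for click and stop.
- screwdriver: Blue screwdriver, 200 mm, lying on the side where the cutter is not. Bystander. Origin under its middle.
- jar: Jar with a yellow lid, 62 mm across, 78 mm high. Bystander. Origin under its middle.
- tape: Roll of masking tape, 92 mm across, 26 mm high, lying flat. Bystander. Origin under its middle.
- tin: Small open tin, 71 mm across, 66 mm high. Bystander. Origin under its middle.
There are look-alikes about, which are no part of the job. There is more than one size of the part that bears cutter_body; the job needs the larger.

How it is judged:
On the way, in this order (a step that is already met when the one before it is completed fails the run):
1. the cutter lies flat on the floor of the safe, let go, while the gate is still open (x of cutter_body in the frame of safe between -0.05 and 0.05 m and y of cutter_body in the frame of safe between -0.045 and 0.045 m and z of cutter_body in the frame of safe below 0.022 m and contact force between the fingers and cutter below 0.1 N and value of joint gate below 0.05 m), for 0.2 s.
2. the gate is shut and the catch has dropped behind its ear (value of joint gate above 0.092 m and value of joint catch below 0.002 m), for 0.2 s.
At the end, for the whole second after the job is handed in: The cutter lies on the safe's floor (middle of its body within 50 mm lengthwise and 45 mm crosswise of the safe's middle and under 22 mm above the bench); the gate is shut past 92 mm with the catch down (less than 2 mm lifted) behind its ear (all of step 2 and x of cutter_body in the frame of safe between -0.05 and 0.05 m and y of cutter_body in the frame of safe between -0.045 and 0.045 m and z of cutter_body in the frame of safe below 0.022 m); the robot touches nothing.
It fails at once if the gate is rammed (over 60 N) (contact force between any of the fingers, the arm and gate above 60 N).
It fails at once if another thing on the bench is moved more than 30 mm (distance of any of screwdriver, jar, tape, tin from where it was at the start of the episode above 0.03 m).
It also fails if it takes over 58 s, if anything falls off the work surface, if the arm or the gripper's body presses on something with over 40 N, if the wrist force passes 120 N, or if a joint passes its speed limit or range.

## Robot

A 6-joint arm with a two-finger parallel gripper is mounted at the origin on a cart in front of the work surface, level with it; the furniture and walls round the work are solid. World frame = base frame: x ahead of the robot, y to its left, z up, the work surface at z = 0. Lengths are in m, angles in rad, forces in N, time in s.
With the tool pointing down it reaches from about 0.35 to 1 m from the base axis. Payload 7.1 kg.
Tool frame: the origin (TCP) lies midway between the tips of the shut fingers; the grasp point (between the pads) lies 19 mm behind it (manip.tcp_to_grasp is the distance from the TCP to the grasp point, in m); z points along the fingers, y is the direction in which the jaws open and shut (so a half turn about z gives the same grasp; the last joint's range is limited). The gripper opens to 85 mm and grips with 20 to 120 N. Pads are 22 mm wide; open, the fingers measure 114 mm over their backs; the gripper's body (76 mm by 85 mm) begins 54 mm behind the grasp point. The pads swing forward as they close: fully open they stand 13 mm farther back than shut.
Start: joints at [-1.337, 0.423, 1.63, -0, 1.089, -0.019], TCP at [0.156, -0.605, 0.231] pointing down, gripper open.
Joint ranges: [-3, 3], [-0.9, 2.11], [0.09, 2.58], [-1.31, 4.45], [0.11, 2.69], [-2.54, 2.54]. Speed limits (rad/s): [2.39, 2.39, 3.01, 3.14, 3.14, 3.14].

## Interface

Orientations are given as a unit quaternion [x, y, z, w].
In Python, from rig import manip gives the robot as it stands.
- The arm moves only by the shell command python3 -m inch 'ROWS' [FORCE]. ROWS is text: rows parted by semicolons, each of 7 numbers parted by spaces: the shift along the world's x, y, z in m, then the turn, a rotation vector about the world's x, y, z in degrees, then the closure, from 0 (fully open) to 1 (shut). A call has 1 to 5 rows; each row is the pose to reach, as a shift and turn from the pose commanded when the call began; what a row does not reach only later rows make up. A row lasts 1/10 s, in which the tool goes at most 50 mm and 8.59 degrees, less where a joint would pass 70% of its speed; a pose out of reach is approached as far as the arm can. A call with a gripper value outside its range is refused whole. The fingers move at their own pace and stop on an object; FORCE is the grip in N (left out, the last holds). Time passes only in rows, so rows that repeat a pose let the fingers close. It gives the time, the measured TCP pose, the force and the opening at its end, in the units of the state.
- manip.read_state(): the state, without advancing time (a new reading comes with each control period).
- manip.snapshot(name): name is "scene" or "side" or "wrist"; returns (picture, depth): 400x640x3 uint8, red, green, blue; 400x640 float32, m along the optical axis (not along the pixel's ray), 0 where there is no reading.
- manip.calibration(name): a dict with "camera_matrix" (3x3 intrinsics, pixels), "world_from_camera" (4x4, takes a point from camera to world coordinates); the wrist camera has in their place "tool_from_camera" (4x4, takes a point from camera to tool coordinates, whose origin is the TCP and whose axes are the flange's). Camera axes: x right, y up, looking along -z (the intrinsics and any distortion apply to the point x, -y, -z); pixel columns grow to the right and rows downward; lengths in m; the calibration is good to about 2 mm. The wrist camera is an equidistant fisheye: a pixel r from the principal point sees the ray r / f radians off the axis. A picture is of the moment at which its call begins: read the wrist's pose just before it. calibration takes no time and is no camera call.
- manip.sign_off(): hands the job in, once; it reports no verdict.
The state is a dict: "t": time; "q": joint angles; "qd": joint speeds; "tau": joint torques, N m; "tool_pos": TCP position; "ee_rot": TCP orientation; "force": force on the tool from outside, world axes, zero at the start; "ft_torque": the same for the moment, N m; "gripper_width": finger opening in m.
Only numpy, scipy, OpenCV 4.12 (cv2) and the standard library are available. Lean on these libraries where they do the work, as an engineer would, in place of code of your own. Each camera call takes 0.05 s, during which the arm holds its last target.

## Working session

There is one attempt and no reset: what is moved stays moved. The work goes in short steps, Python scripts to look and compute and a shell command to move; the robot and the scene stay as the last step left them, time stands still between calls to the robot, and variables do not carry over. Pictures are saved under pics/ and viewed, and the job is handed in when it is done.

```bash
ls; mkdir -p pics
python3 - <<'E'
from rig import manip
import cv2,numpy as np
s=manip.read_state();print(s['t'],s['tool_pos'],s['ee_rot'],s['gripper_width'],manip.tcp_to_grasp)
for n in ['scene','side','wrist']:
    p,d=manip.snapshot(n);cv2.imwrite(f'pics/{n}0.png',p[:,:,::-1]);np.save(f'pics/{n}0_d.npy',d)
    print(n,manip.calibration(n))
E
```

```text
pics
0.0 [ 0.15624067 -0.60459698  0.23055164] [ 9.92020640e-01  1.26073309e-01 -7.29088391e-05 -7.52255192e-04] 0.08523824344416205 0.0187
scene {'camera_matrix': array([[424.62794399,   0.        , 315.95659139],
       [  0.        , 424.62794399, 192.83734248],
       [  0.        ,   0.        ,   1.        ]]), 'world_from_camera': array([[ 0.88011596,  0.23613831, -0.4118672 , -0.05781576],
       [-0.47430891,  0.39958531, -0.78445053, -1.12941924],
       [-0.02066274,  0.88575972,  0.46368391,  0.7394736 ],
       [ 0.        ,  0.        ,  0.        ,  1.        ]])}
side {'camera_matrix': array([[431.87235906,   0.        , 321.41329977],
       [  0.        , 431.87235906, 199.18054568],
       [  0.        ,   0.        ,   1.        ]]), 'world_from_camera': array([[-0.41220604,  0.69440348, -0.589822  , -0.31218283],
       [-0.91092308, -0.30169628,  0.28142227,  0.46166013],
       [ 0.0174735 ,  0.65328643,  0.75690918,  1.20511222],
       [ 0.        ,  0.        ,  0.        ,  1.        ]])}
wrist {'camera_matrix': array([[309.70691629,   0.        , 322.86890676],
       [  0.        , 309.70691629, 202.33880599],
       [  0.        ,   0.        ,   1.        ]]), 'tool_from_camera': array([[-1.69444726e-03,  9.51096026e-01,  3.08890724e-01,
         7.78361807e-02],
       [ 9.99997750e-01,  2.00586162e-03, -6.90611783e-04,
        -5.84095087e-04],
       [-1.27643017e-03,  3.08888858e-01, -9.51097284e-01,
        -1.42727545e-01],
       [ 0.00000000e+00,  0.00000000e+00,  0.00000000e+00,
         1.00000000e+00]])}
```

View pics/scene0.png

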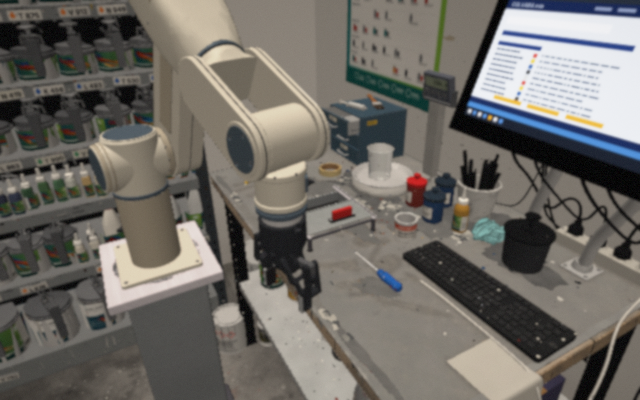

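View pics/side0.png

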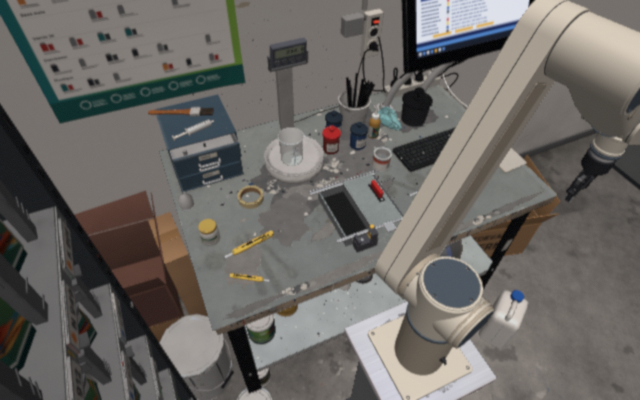

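View pics/wrist0.png

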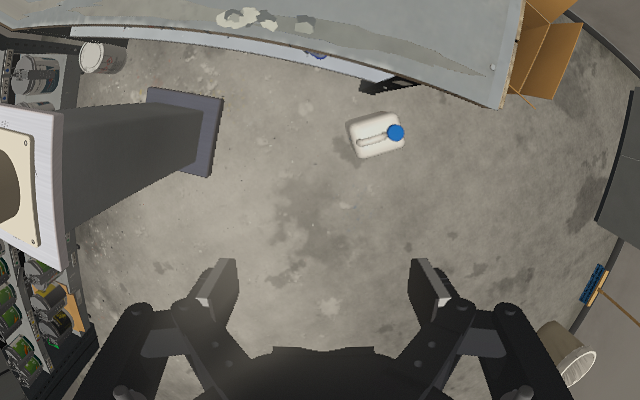

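The side picture shows the safe with its dark opening at (347,213), the red grip at (376,190) and the catch block at (365,237). Things that could be taken for the cutter are the yellow cutter at (250,243), a shorter yellow one at (248,278), and, less likely, the jar lid at (208,228). By length I choose (250,243), and I'll check it in a close crop.

```bash
cat > h.py <<'E'
from rig import manip
import cv2,numpy as np
def world(n,d):
    c=manip.calibration(n);K=c['camera_matrix'];T=c['world_from_camera']
    v,u=np.mgrid[0:400,0:640]
    P=np.stack([(u-K[0,2])/K[0,0]*d,-(v-K[1,2])/K[1,1]*d,-d],-1)
    return P@T[:3,:3].T+T[:3,3]
def wworld(d,s):
    from scipy.spatial.transform import Rotation as R
    c=manip.calibration('wrist');K=c['camera_matrix'];T=c['tool_from_camera']
    v,u=np.mgrid[0:400,0:640]
    a=(u-K[0,2])/K[0,0];b=(v-K[1,2])/K[0,0];r=np.hypot(a,b)+1e-9
    t=np.tan(np.minimum(r,1.5))
    P=np.stack([a/r*t*d,-b/r*t*d,-d],-1)
    P=P@T[:3,:3].T+T[:3,3]
    return P@R.from_quat(s['ee_rot']).as_matrix().T+s['tool_pos']
E
python3 - <<'E'
from h import *
im=cv2.imread('pics/side0.png');d=np.load('pics/side0_d.npy');W=world('side',d)
c=im[165:295,170:430];cv2.imwrite('pics/crop1.png',cv2.resize(c,None,fx=3,fy=3,interpolation=cv2.INTER_CUBIC))
hsv=cv2.cvtColor(im,cv2.COLOR_BGR2HSV)
m=((hsv[...,0]>15)&(hsv[...,0]<35)&(hsv[...,1]>130)&(hsv[...,2]>90)).astype(np.uint8)
m[:150]=0
n,l,st,ce=cv2.connectedComponentsWithStats(m)
for i in range(1,n):
    if st[i,4]>15:
        P=W[(l==i)&(d>0)]
        mu=P.mean(0);U=np.linalg.svd(P[:,:2]-mu[:2])[2][0];pr=(P[:,:2]-mu[:2])@U
        print(ce[i].round(),st[i,4],mu.round(3),U.round(3),np.ptp(pr).round(3),P.min(0).round(3),P.max(0).round(3))
for p in [(300,300),(345,215),(376,190),(365,228),(250,243)]: print(p,W[p[1],p[0]].round(3))
E
```

```text
[207. 226.] 168 [0.611 0.431 0.076] [-0.97  -0.243] 0.058 [0.582 0.408 0.07 ] [0.641 0.456 0.081]
[252. 243.] 200 [0.534 0.31  0.013] [ 0.173 -0.985] 0.146 [0.516 0.234 0.005] [0.554 0.378 0.021]
[247. 277.] 112 [0.417 0.366 0.009] [-0.519 -0.854] 0.1 [0.392 0.325 0.002] [0.448 0.411 0.015]
(300, 300) [ 0.298  0.236 -0.033]
(345, 215) [ 0.517 -0.028  0.011]
(376, 190) [ 0.53  -0.153  0.075]
(365, 228) [ 0.441 -0.068  0.007]
(250, 243) [0.53  0.318 0.021]
```

View pics/crop1.png

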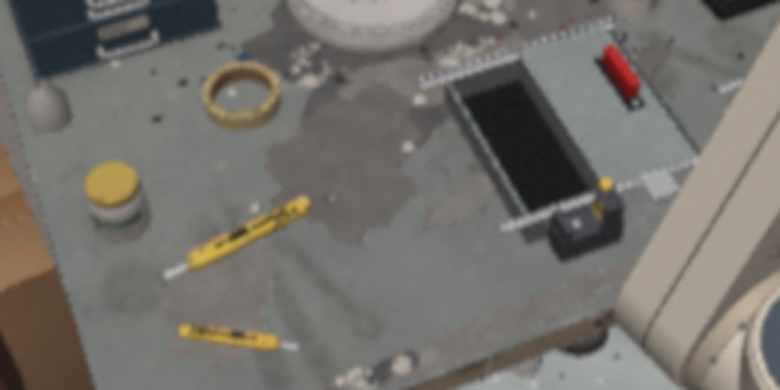

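The large cutter's yellow reads 146 mm long, against 100 mm for the small one. Its blade end is towards +y and its rear towards -y. I'll move over for a close wrist look, passing the safe on the way.

```bash
python3 -m inch '0.02 0.03 0.03 0 0 8 0;0.045 0.065 0.05 0 0 16 0;0.07 0.1 0.07 0 0 24 0;0.095 0.135 0.09 0 0 32 0;0.12 0.17 0.1 0 0 40 0'; python3 -m inch '0.025 0.04 0.01 0 0 8 0;0.05 0.08 0.02 0 0 16 0;0.075 0.12 0.03 0 0 24 0;0.1 0.16 0.03 0 0 32 0;0.125 0.2 0.03 0 0 40 0'
```

```text
t: 0.65
tool_pos: [0.2773, -0.4341, 0.333]
ee_rot: [0.888, 0.46, 0.0, 0.001]
force: [0.7, -0.0, -0.2]
gripper_width: 0.0855
t: 1.15
tool_pos: [0.402, -0.2334, 0.3617]
ee_rot: [0.677, 0.736, 0.0, 0.0]
force: [0.8, -0.8, 0.6]
gripper_width: 0.0856
```

Run:
```python
from h import *
s=manip.read_state();print(s['t'],s['tool_pos'],s['ee_rot'],s['q'].round(2) if hasattr(s['q'],'round') else s['q'])
p,d=manip.snapshot('wrist');cv2.imwrite('pics/w1.png',p[:,:,::-1]);np.savez('pics/w1.npz',d=d,pos=s['tool_pos'],rot=s['ee_rot'])
```

```text
1.15 [ 0.40198957 -0.23337613  0.36174671] [6.76862101e-01 7.36109674e-01 9.58266664e-05 4.84315455e-04] [-0.55  0.04  1.82  0.    1.28 -0.64]
```

View pics/w1.png

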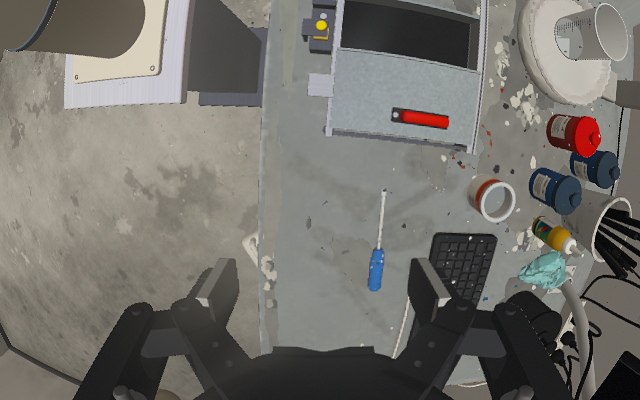

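The wrist picture shows the grip at (420,118), the catch button at (321,26), the ear at (320,85) and the screwdriver at (378,240). The safe's opening is cut off at the top, so I'll move further over.

```bash
python3 -m inch '0.025 0.042 0 0 0 0 0;0.05 0.084 0 0 0 0 0;0.07 0.126 0 0 0 0 0;0.075 0.165 0 0 0 0 0;0.075 0.18 0 0 0 0 0'
python3 - <<'E'
from h import *
s=manip.read_state();print(s['t'],s['tool_pos'],s['ee_rot'],s['q'].round(2) if hasattr(s['q'],'round') else s['q'])
p,d=manip.snapshot('wrist');cv2.imwrite('pics/w2.png',p[:,:,::-1]);np.savez('pics/w2.npz',d=d,pos=s['tool_pos'],rot=s['ee_rot'])
E
```

```text
t: 1.7
tool_pos: [0.4766, -0.0522, 0.361]
ee_rot: [0.678, 0.735, 0.0, -0.001]
force: [1.3, 0.3, 0.7]
gripper_width: 0.0852
1.7 [ 0.47664623 -0.05219105  0.36097593] [ 6.77919215e-01  7.35136226e-01  9.78157901e-05 -5.08576186e-04] [-0.13  0.07  1.79  0.    1.28 -0.22]
```

View pics/w2.png

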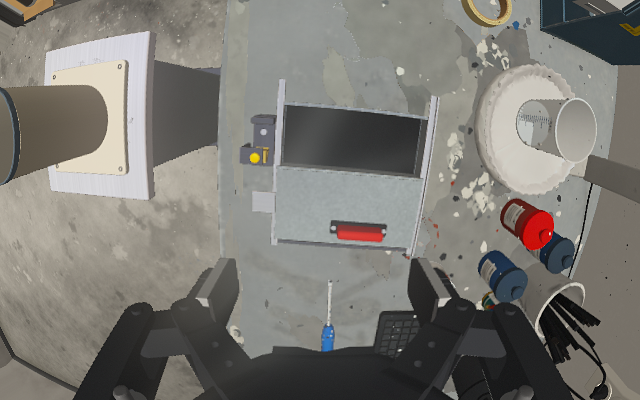

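The whole safe is in view now: opening centred near (353,138), grip at (360,232), gate about (345,205), ear (263,201), catch button (254,158). I'll measure its pose from depth.

```bash
cat > m.py <<'E'
from h import *
def rect(P):
    r=cv2.minAreaRect((P[:,:2]*1000).astype(np.float32)); return np.round(r[0],1),np.round(r[1],1),round(r[2],1)
f='w2';z=np.load(f'pics/{f}.npz');im=cv2.imread(f'pics/{f}.png');s=dict(tool_pos=z['pos'],ee_rot=z['rot'])
W=wworld(z['d'],s);hsv=cv2.cvtColor(im,cv2.COLOR_BGR2HSV)
for p in [(240,230),(355,140),(345,205),(360,232),(263,201),(254,158),(279,100)]: print(p,W[p[1],p[0]].round(4))
roi=np.zeros((400,640),bool);roi[75:255,240:445]=1
def big(m):
    m=cv2.morphologyEx(m.astype(np.uint8),cv2.MORPH_OPEN,np.ones((3,3)));n,l,st,_=cv2.connectedComponentsWithStats(m);return l==1+st[1:,4].argmax()
red=roi&((hsv[...,0]<8)|(hsv[...,0]>172))&(hsv[...,1]>150)&(W[...,2]>.08)
red=big(red&(np.arange(640)<400)[None]);print('red top',rect(W[red]),W[red].mean(0))
fl=big(roi&(hsv[...,2]<70)&(abs(W[...,2]-.006)<.008)&(W[...,0]>.4));print('floor',rect(W[fl]),W[fl].mean(0))
g=big(roi&(abs(W[...,2]-.051)<.006)&(W[...,0]>.4));print('gate',rect(W[g]),W[g].mean(0))
E
python3 m.py
```

```text
(240, 230) [ 0.3361 -0.2012 -0.0005]
(355, 140) [ 0.5247 -0.025   0.0071]
(345, 205) [ 0.5149 -0.1217  0.0504]
(360, 232) [ 0.5379 -0.1506  0.085 ]
(263, 201) [ 0.3883 -0.1236  0.0555]
(254, 158) [ 0.3824 -0.0489  0.1012]
(279, 100) [0.4048 0.03   0.0501]
red top (array([495.6, -80.9]), array([ 61.2, 213.5]), 29.9) [ 0.53772253 -0.15408985  0.08843135]
floor (array([552.9, -23.9]), array([ 93.1, 152.1]), 89.4) [ 0.55404749 -0.02441199  0.00693697]
gate (array([520.3, -70. ]), array([262.3, 240.7]), 89.8) [ 0.51759242 -0.10763338  0.05129195]
```

```bash
cat >> m.py <<'E'
print('---')
rp=W[red&(abs(W[...,2]-.087)<.004)];rp=rp[abs(rp[:,0]-.538)<.05];print(rect(rp),np.median(rp,0),rp.min(0),rp.max(0))
P=W[g]
# far/near runner edges: bin by y, take x max
for nm,fn in (('xmax',np.max),('xmin',np.min)):
    ys=np.arange(-.19,.055,.01);xs=[fn(P[abs(P[:,1]-y)<.004,0]) for y in ys];k=slice(2,None);print(nm,np.round(xs,3)[::3]);
    a=np.median([(xs[j]-xs[i])/(ys[j]-ys[i]) for i in range(len(ys)) for j in range(i+8,len(ys))]);print('slope dx/dy',a)
xs=np.arange(.42,.62,.01);yb=np.array([P[(abs(P[:,0]-x)<.004),1].min() for x in xs]);print('ymin',yb.round(3)[::3],np.polyfit(xs,yb,1))
# floor
F=W[fl];xs=np.arange(.43,.61,.01)
for fn in (np.min,np.max):
    y=[fn(F[abs(F[:,0]-x)<.004,1]) for x in xs if (abs(F[:,0]-x)<.004).any()];print('floor y',np.round(y,3))
D=W[roi&(hsv[...,2]<90)&(W[...,2]<.03)&(W[...,0]>.4)&(W[...,1]>-.075)&(W[...,1]<.03)];print('floor x',D[:,0].min(),D[:,0].max())
E
python3 m.py | sed -n '/---/,$p'
```

```text
---
(array([ 538.6, -155.9]), array([66.7, 13.7]), 0.7) [ 0.53759026 -0.15485168  0.08688323] [ 0.50516992 -0.16295383  0.08300434] [ 0.57194123 -0.14908909  0.08967397]
xmax [0.64  0.639 0.64  0.639 0.64  0.64  0.641 0.64  0.64 ]
slope dx/dy 0.004484309103505323
xmin [0.401 0.4   0.401 0.4   0.402 0.402 0.402 0.402 0.402]
slope dx/dy 0.007395102628180432
ymin [-0.186 -0.186 -0.186 -0.186 -0.187 -0.187 -0.187] [-0.00173914 -0.18562238]
floor y [-0.069 -0.07  -0.069 -0.07  -0.069 -0.069 -0.069 -0.069 -0.07  -0.07
 -0.07  -0.07  -0.07 ]
floor y [-0.012  0.022  0.023  0.021  0.022  0.021  0.022  0.022  0.021  0.021
  0.022  0.022  0.021]
floor x 0.4083954332165088 0.6321811530925678
```

The safe's origin is (0.520, -0.024) with yaw about 0. The runner length of 262 mm and floor width of 93 mm match the description, and the gate value is about 0.003. Next I move over the cutter.

```bash
python3 -m inch '0.008 0.048 -0.005 0 0 1 0;0.016 0.096 -0.01 0 0 2 0;0.024 0.144 -0.015 0 0 3 0;0.032 0.192 -0.02 0 0 4 0;0.04 0.24 -0.02 0 0 5 0'; python3 -m inch '0.008 0.04 -0.025 0 0 0 0;0.016 0.08 -0.05 0 0 0 0;0.018 0.11 -0.08 0 0 0 0;0.018 0.115 -0.1 0 0 0 0;0.018 0.115 -0.1 0 0 0 0'
python3 - <<'E'
from h import *
s=manip.read_state();print(s['t'],s['tool_pos'],s['ee_rot'])
p,d=manip.snapshot('wrist');cv2.imwrite('pics/w3.png',p[:,:,::-1]);np.savez('pics/w3.npz',d=d,pos=s['tool_pos'],rot=s['ee_rot'])
W=wworld(d,s);hsv=cv2.cvtColor(p,cv2.COLOR_RGB2HSV)
m=((hsv[...,0]>15)&(hsv[...,0]<35)&(hsv[...,1]>130)&(hsv[...,2]>90)).astype(np.uint8)
n,l,st,ce=cv2.connectedComponentsWithStats(cv2.morphologyEx(m,cv2.MORPH_CLOSE,np.ones((7,7))))
for i in range(1,n):
    if st[i,4]>300:
        P=W[(l==i)&(W[...,2]>.004)&(W[...,2]<.03)]
        if len(P)>100: print(ce[i].round(),len(P),P.mean(0).round(4),cv2.minAreaRect((P[:,:2]*1000).astype(np.float32)),np.percentile(P[:,2],[5,50,95]).round(4))
E
```

```text
t: 2.25
tool_pos: [0.5161, 0.186, 0.3405]
ee_rot: [0.646, 0.763, -0.001, -0.0]
force: [0.4, -0.3, -0.4]
gripper_width: 0.0853
t: 2.75
tool_pos: [0.5326, 0.2995, 0.2376]
ee_rot: [0.646, 0.764, -0.003, -0.001]
force: [0.3, -0.0, 0.4]
gripper_width: 0.0852
2.75 [0.53257109 0.29946191 0.23758789] [ 0.64571136  0.76357407 -0.00317429 -0.00117953]
[245.  99.] 983 [0.4232 0.3712 0.0101] ((422.521240234375, 371.0171203613281), (107.66730499267578, 15.220315933227539), 57.36701202392578) [0.0083 0.01   0.0127]
[332. 160.] 1817 [0.5383 0.3133 0.0142] ((539.0599975585938, 309.895751953125), (19.382007598876953, 153.46240234375), 9.512099266052246) [0.0123 0.0142 0.0158]
[470. 246.] 342 [0.7533 0.2296 0.0158] ((744.3533325195312, 232.25418090820312), (67.56254577636719, 25.388404846191406), 28.026142120361328) [0.0054 0.0162 0.0249]
```

View pics/w3.png

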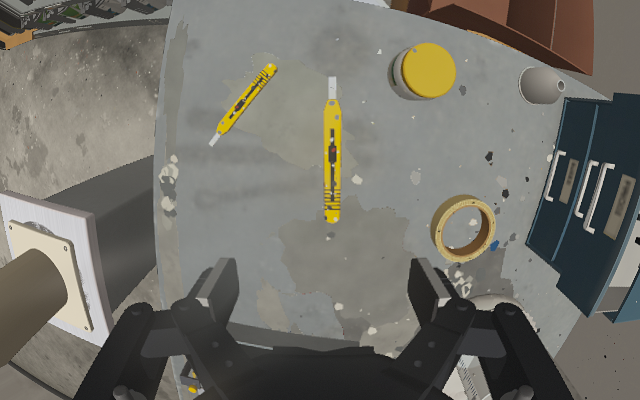

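The close picture confirms it. The large cutter is centred at (332,160), 153 mm of yellow, top at 14 mm, blade end at (332,88). The small look-alike is at (245,99) and 108 mm long. The target is the body middle at (0.539, 0.310), and the jaws are already aligned with it. I'll descend.

```bash
python3 -m inch '0.006 0.01 -0.05 0 0 0 0.3;0.006 0.01 -0.1 0 0 0 0.4;0.006 0.01 -0.145 0 0 0 0.4;0.006 0.01 -0.18 0 0 0 0.4;0.006 0.01 -0.2 0 0 0 0.4' 40; python3 -m inch '0 0 -0.012 0 0 0 0.4;0 0 -0.024 0 0 0 0.4;0 0 -0.033 0 0 0 0.4;0 0 -0.035 0 0 0 0.4;0 0 -0.035 0 0 0 0.4'
python3 - <<'E'
from h import *
s=manip.read_state();print(s['t'],s['tool_pos'],s['gripper_width'])
p,d=manip.snapshot('wrist');cv2.imwrite('pics/w4.png',p[:,:,::-1])
E
```

```text
t: 3.3
tool_pos: [0.5404, 0.3082, 0.04]
ee_rot: [0.647, 0.763, -0.001, -0.0]
force: [0.2, 0.3, -0.1]
gripper_width: 0.0514
t: 3.8
tool_pos: [0.5407, 0.31, 0.0068]
ee_rot: [0.646, 0.763, 0.0, 0.0]
force: [-0.5, 0.0, 0.2]
gripper_width: 0.0512
3.8 [0.54070934 0.31000829 0.00681439] 0.05124710066380872
```

View pics/w4.png

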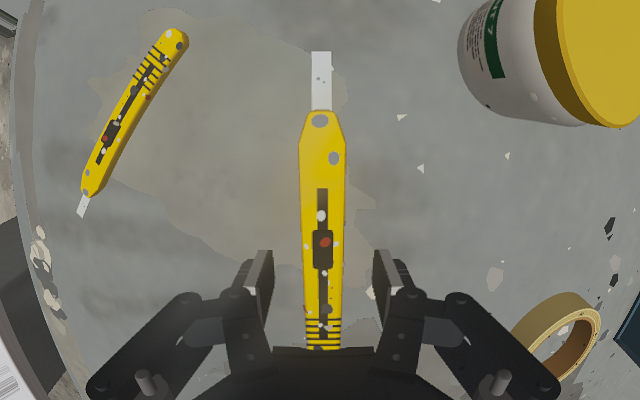

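The cutter (322,240) lies midway between the fingers (265 and 380). I'll lower a little and close.

```bash
python3 -m inch '0 0 -0.004 0 0 0 0.6;0 0 -0.004 0 0 0 0.8;0 0 -0.004 0 0 0 1;0 0 -0.004 0 0 0 1;0 0 -0.004 0 0 0 1' 40; python3 -m inch '0 0 0 0 0 0 1;0 0 0 0 0 0 1;0 0 0.01 0 0 0 1;0 0 0.03 0 0 0 1;0 0 0.06 0 0 0 1'
```

```text
t: 4.35
tool_pos: [0.5406, 0.3101, 0.0026]
ee_rot: [0.646, 0.763, 0.0, 0.0]
force: [-0.6, 1.1, 3.9]
gripper_width: 0.0198
t: 4.85
tool_pos: [0.5388, 0.309, 0.0616]
ee_rot: [0.646, 0.763, -0.002, -0.001]
force: [0.5, 0.6, -1.7]
gripper_width: 0.0195
```

```bash
python3 -m inch '0 -0.01 0.045 0 0 0 1;0 -0.04 0.08 0 0 8 1;0 -0.075 0.1 0 0 16 1;0 -0.11 0.1 0 0 24 1;0 -0.145 0.1 0 0 32 1'; python3 -m inch '0 -0.035 0 0 0 8 1;-0.002 -0.07 0 0 0 16 1;-0.004 -0.105 0 0 0 24 1;-0.006 -0.14 0 0 0 32 1;-0.006 -0.175 0 0 0 40 1';  python3 -m inch '0 -0.014 0 0 0 8 1;0 -0.014 0 0 0 8 1;0 -0.014 0 0 0 8 1';python3 - <<'E'
from h import *
s=manip.read_state();print(s['t'],s['tool_pos'],s['ee_rot'],s['gripper_width'],s['q'])
p,d=manip.snapshot('wrist');cv2.imwrite('pics/w5.png',p[:,:,::-1]);np.savez('pics/w5.npz',d=d,pos=s['tool_pos'],rot=s['ee_rot'])
W=wworld(d,s);hsv=cv2.cvtColor(p,cv2.COLOR_RGB2HSV)
m=((hsv[...,0]>15)&(hsv[...,0]<35)&(hsv[...,1]>130)&(hsv[...,2]>90)).astype(np.uint8)
n,l,st,ce=cv2.connectedComponentsWithStats(cv2.morphologyEx(m,cv2.MORPH_CLOSE,np.ones((7,7))))
for i in range(1,n):
    if st[i,4]>300:
        P=W[(l==i)&(W[...,2]>.05)]
        if len(P)>100: print(ce[i].round(),len(P),P.mean(0).round(4),cv2.minAreaRect((P[:,:2]*1000).astype(np.float32)),np.percentile(P[:,2],[5,50,95]).round(4))
E
```

```text
t: 5.35
tool_pos: [0.5404, 0.1637, 0.1638]
ee_rot: [0.408, 0.913, 0.001, 0.001]
force: [1.4, -0.3, -1.7]
gripper_width: 0.0199
t: 5.85
tool_pos: [0.5335, -0.0115, 0.1626]
ee_rot: [0.071, 0.997, -0.0, -0.0]
force: [-0.4, -1.1, -1.1]
gripper_width: 0.02
t: 6.15
tool_pos: [0.5341, -0.0241, 0.1625]
ee_rot: [0.007, 1.0, 0.0, -0.0]
force: [-0.9, 0.2, -0.2]
gripper_width: 0.0197
6.15 [ 0.53407823 -0.02414612  0.16248558] [ 6.50656186e-03  9.99978821e-01  9.33945345e-05 -1.13887831e-04] 0.01973888050290051 [-6.75377087e-02  3.86494859e-01  1.88063723e+00  2.24862664e-04
  8.74699322e-01 -1.62546503e+00]
[285.  17.] 581 [ 0.3886 -0.0484  0.085 ] ((415.0107116699219, -43.17155075073242), (84.13719940185547, 20.867143630981445), 13.911083221435547) [0.0535 0.0712 0.1029]
[323. 220.] 8236 [ 0.5073 -0.024   0.1746] ((519.6786499023438, -23.810089111328125), (21.936264038085938, 132.68994140625), 89.73409271240234) [0.1723 0.1739 0.1751]
```

View pics/w5.png

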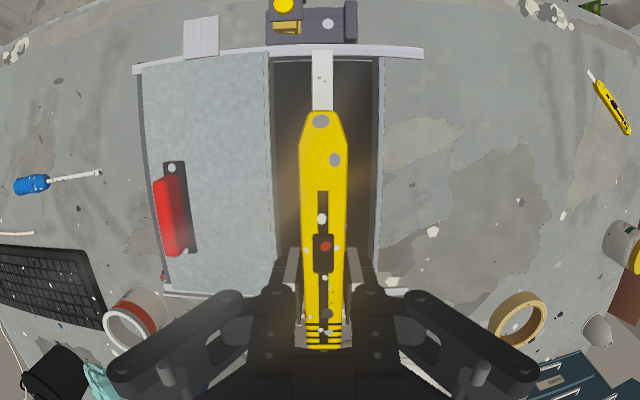

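The cutter is held square over the opening: blade tip at (322,55), inside the near wall, body axis at y = -0.024. I'll lower it.

```bash
python3 -m inch '0 0 -0.035 0 0 0 1;0 0 -0.07 0 0 0 1;0 0 -0.095 0 0 0 1;0 0 -0.115 0 0 0 1;0 0 -0.125 0 0 0 1'; python3 -m inch '0 0 -0.008 0 0 0 1;0 0 -0.015 0 0 0 1;0 0 -0.021 0 0 0 1;0 0 -0.025 0 0 0 1;0 0 -0.026 0 0 0 1'
```

```text
t: 6.7
tool_pos: [0.5333, -0.0229, 0.0356]
ee_rot: [0.005, 1.0, 0.0, -0.001]
force: [-0.2, 0.4, -0.0]
gripper_width: 0.0197
t: 7.2
tool_pos: [0.5344, -0.0242, 0.0113]
ee_rot: [0.005, 1.0, -0.0, 0.0]
force: [0.2, 0.4, -0.4]
gripper_width: 0.0196
```

```bash
python3 -m inch '0 0 -0.002 0 0 0 1;0 0 -0.002 0 0 0 0.8;0 0 -0.002 0 0 0 0.7;0 0 -0.002 0 0 0 0.6;0 0 -0.002 0 0 0 0.55'; python3 -m inch '0 0 0 0 0 0 0.55;0 0 0.02 0 0 0 0.55;0 0 0.05 0 0 0 0.55;0 0 0.09 0 0 0 0.55;0 0 0.12 0 0 0 0.55';python3 - <<'E'
from h import *
s=manip.read_state();print(s['t'],s['tool_pos'],s['ee_rot'],s['gripper_width'])
p,d=manip.snapshot('wrist');cv2.imwrite('pics/w6.png',p[:,:,::-1])
W=wworld(d,s);hsv=cv2.cvtColor(p,cv2.COLOR_RGB2HSV)
m=((hsv[...,0]>15)&(hsv[...,0]<35)&(hsv[...,1]>130)&(hsv[...,2]>90)).astype(np.uint8)
n,l,st,ce=cv2.connectedComponentsWithStats(cv2.morphologyEx(m,cv2.MORPH_CLOSE,np.ones((7,7))))
for i in range(1,n):
    if st[i,4]>300:
        P=W[(l==i)&(W[...,2]>.01)]
        if len(P)>100: print(ce[i].round(),len(P),P.mean(0).round(4),cv2.minAreaRect((P[:,:2]*1000).astype(np.float32)),np.percentile(P[:,2],[5,50,95]).round(4))
E
```

```text
t: 7.7
tool_pos: [0.5346, -0.024, 0.0096]
ee_rot: [0.005, 1.0, 0.0, 0.0]
force: [-0.3, 2.5, 0.8]
gripper_width: 0.038
t: 8.2
tool_pos: [0.5346, -0.0242, 0.1312]
ee_rot: [0.004, 1.0, -0.0, 0.0]
force: [-0.1, 0.0, 0.4]
gripper_width: 0.0388
8.2 [ 0.53459785 -0.02422008  0.13117595] [ 4.49136247e-03  9.99989801e-01 -1.04750283e-04  4.64029008e-04] 0.03875807325110133
[283.  14.] 446 [ 0.3902 -0.049   0.0654] ((386.6590270996094, -50.36467742919922), (13.616118431091309, 18.58725357055664), 0.5493053793907166) [0.0512 0.0692 0.0711]
[626. 105.] 105 [0.4179 0.3472 0.0183] ((423.260009765625, 182.55577087402344), (47.42573928833008, 413.4102783203125), 1.8655283451080322) [0.01   0.0106 0.0132]
[323. 189.] 3725 [ 0.5263 -0.0241  0.0213] ((531.289794921875, -24.279251098632812), (21.901357650756836, 155.2113494873047), 89.60072326660156) [0.0182 0.0201 0.0216]
[536. 343.] 206 [0.7531 0.2794 0.0185] ((598.70068359375, 138.81979370117188), (432.94024658203125, 42.01823425292969), 42.63928985595703) [0.0108 0.0171 0.0236]
```

View pics/w6.png

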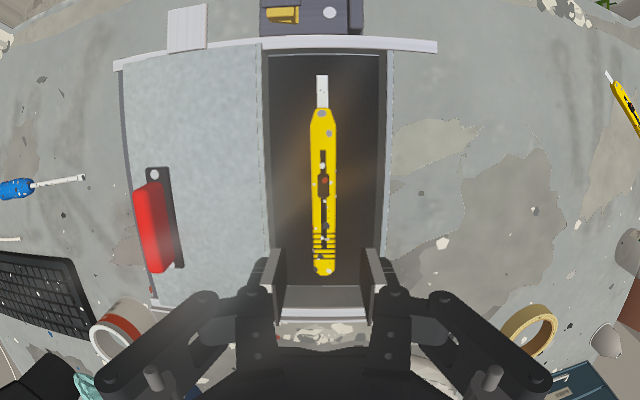

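The cutter lies flat (top at 20 mm = 6 + 14), with its middle at (0.531, -0.024), 11 mm from the safe's centre and let go. Next I close the fingers and go behind the grip, turning 90° so both fingers push side by side.

```bash
python3 -m inch '0 -0.03 0.01 0 0 -8 0.7;0 -0.06 0.015 0 0 -16 0.8;0 -0.09 0.015 0 0 -24 1;0 -0.12 0.015 0 0 -32 1;0 -0.15 0.015 0 0 -40 1' 60; python3 -m inch '0 -0.02 0 0 0 -8 1;0.002 -0.04 0 0 0 -16 1;0.004 -0.05 0 0 0 -24 1;0.004 -0.05 0 0 0 -32 1;0.004 -0.05 0 0 0 -40 1';  python3 -m inch '0 0 0 0 0 -8 1;0 0 0 0 0 -10 1;0 0 0 0 0 -10 1';python3 - <<'E'
from h import *
s=manip.read_state();print(s['t'],s['tool_pos'],s['ee_rot'],s['gripper_width'],s['q'])
p,d=manip.snapshot('wrist');cv2.imwrite('pics/w7.png',p[:,:,::-1])
W=wworld(d,s);hsv=cv2.cvtColor(p,cv2.COLOR_RGB2HSV)
P=W[((hsv[...,0]<8)|(hsv[...,0]>172))&(hsv[...,1]>150)&(W[...,2]>.08)&(W[...,2]<.095)]
P=P[(abs(P[:,0]-.539)<.05)&(abs(P[:,1]+.155)<.03)];print(len(P),P.min(0),P.max(0))
E
```

```text
t: 8.75
tool_pos: [0.5341, -0.1754, 0.1443]
ee_rot: [0.349, 0.937, -0.0, 0.0]
force: [-0.2, 0.6, -0.0]
gripper_width: 0.0001
t: 9.25
tool_pos: [0.5381, -0.2247, 0.144]
ee_rot: [0.649, 0.761, -0.0, -0.0]
force: [-0.5, -0.1, 0.3]
gripper_width: 0.0
t: 9.55
tool_pos: [0.5381, -0.2242, 0.144]
ee_rot: [0.71, 0.704, -0.0, -0.0]
force: [-0.3, -0.4, 0.5]
gripper_width: 0.0002
9.55 [ 0.53811287 -0.22417774  0.14404957] [ 7.10365045e-01  7.03833407e-01 -1.37497699e-04 -1.39454082e-04] 0.00023744796241711945 [-4.15069900e-01  4.75501190e-01  1.78392117e+00 -1.99065593e-04
  8.82530541e-01 -4.05706263e-01]
2194 [ 0.5051262  -0.16493828  0.08172215] [ 0.57354924 -0.14953513  0.08965211]
```

View pics/w7.png

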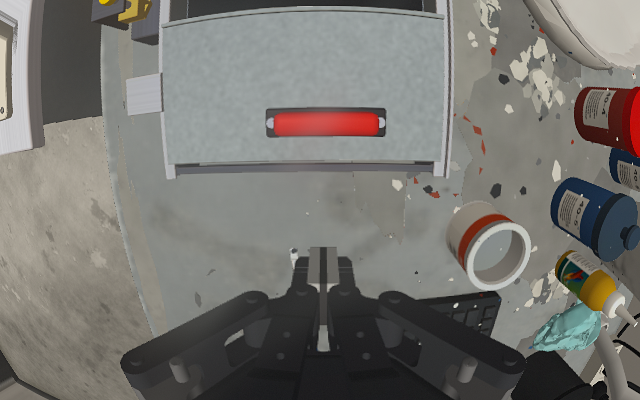

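The fingers are shut at (323,270), behind the grip at (325,122), and the space between is clear. I'll descend, then approach slowly.

```bash
python3 -m inch '0 0 -0.025 0 0 0 1;0 0 -0.05 0 0 0 1;0 0 -0.07 0 0 0 1;0 0.008 -0.079 0 0 0 1;0 0.018 -0.079 0 0 0 1'; python3 -m inch '0 0.006 0 0 0 0 1;0 0.012 0 0 0 0 1;0 0.018 0 0 0 0 1;0 0.023 0 0 0 0 1;0 0.027 0 0 0 0 1';python3 -m inch '0 0.004 0 0 0 0 1;0 0.008 0 0 0 0 1;0 0.012 0 0 0 0 1;0 0.016 0 0 0 0 1'
```

```text
t: 10.1
tool_pos: [0.5374, -0.2054, 0.0641]
ee_rot: [0.71, 0.704, -0.0, -0.001]
force: [1.1, -0.8, 0.3]
gripper_width: -0.0003
t: 10.6
tool_pos: [0.5386, -0.1787, 0.0658]
ee_rot: [0.71, 0.704, 0.0, 0.0]
force: [-0.7, -0.4, -0.0]
gripper_width: -0.0004
t: 11.0
tool_pos: [0.5386, -0.1642, 0.0656]
ee_rot: [0.71, 0.704, -0.0, 0.001]
force: [-1.8, -6.8, 0.8]
gripper_width: -0.0002
```

In contact at about 7 N of drag. I'll keep pushing.

```bash
python3 -m inch '0 0.005 0 0 0 0 1;0 0.01 0 0 0 0 1;0 0.015 0 0 0 0 1;0 0.02 0 0 0 0 1;0 0.025 0 0 0 0 1';python3 -m inch '0 0.004 0 0 0 0 1;0 0.008 0 0 0 0 1;0 0.012 0 0 0 0 1;0 0.016 0 0 0 0 1'; python3 -m inch '0 0.003 0 0 0 0 1;0 0.006 0 0 0 0 1;0 0.009 0 0 0 0 1;0 0.012 0 0 0 0 1'
```

```text
t: 11.5
tool_pos: [0.5387, -0.1392, 0.0656]
ee_rot: [0.71, 0.704, -0.0, 0.001]
force: [-0.9, -7.1, 0.9]
gripper_width: 0.0003
t: 11.9
tool_pos: [0.5387, -0.1232, 0.0656]
ee_rot: [0.71, 0.704, -0.0, 0.001]
force: [-0.8, -7.3, 0.9]
gripper_width: 0.0
t: 12.3
tool_pos: [0.5388, -0.1136, 0.0657]
ee_rot: [0.71, 0.704, -0.001, 0.002]
force: [-1.2, -23.4, -1.4]
gripper_width: 0.0002
```

Run:
```python
from h import *
s=manip.read_state();print(s['t'],s['tool_pos'],s['force'])
p,d=manip.snapshot('side');cv2.imwrite('pics/s2.png',cv2.resize(p[150:270,270:430,::-1],None,fx=5,fy=5))
p,d=manip.snapshot('wrist');cv2.imwrite('pics/w8.png',p[:,:,::-1])
W=wworld(d,s);hsv=cv2.cvtColor(p,cv2.COLOR_RGB2HSV)
P=W[((hsv[...,0]<8)|(hsv[...,0]>172))&(hsv[...,1]>150)&(W[...,2]>.083)&(W[...,2]<.092)]
print(len(P),P.min(0),P.max(0))
```

```text
12.3 [ 0.53882409 -0.11355796  0.06565741] [ -1.2352075  -23.38493253  -1.3893685 ]
4319 [ 0.50610666 -0.10256914  0.08300454] [ 0.57389139 -0.08581075  0.08966546]
```

View pics/w8.png

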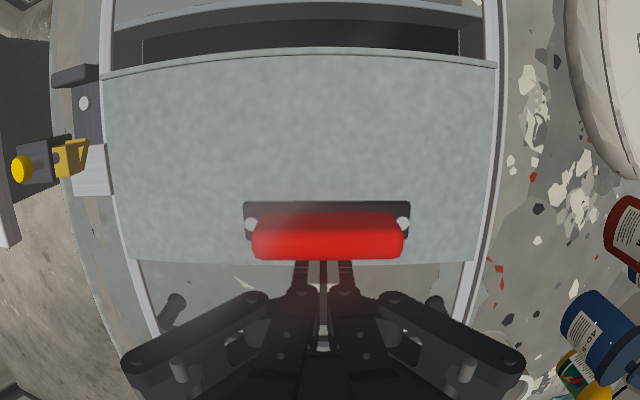

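View pics/s2.png

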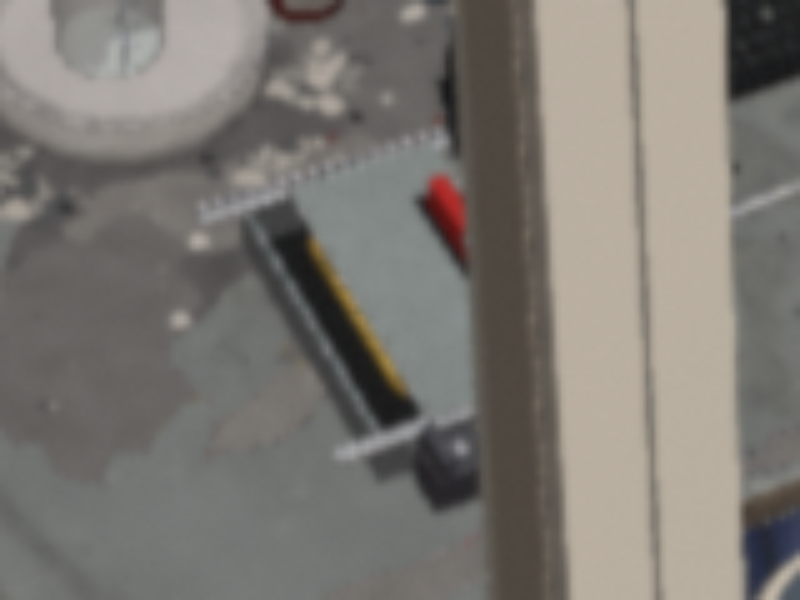

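The gate is at about 0.066 with its ear just reaching the brass pawl at (75,155), and the force has risen to 23 N. The cutter is still flat under the gate. I'll continue slowly.

```bash
python3 -m inch '0 0.002 0 0 0 0 1;0 0.004 0 0 0 0 1;0 0.006 0 0 0 0 1';python3 -m inch '0 0.002 0 0 0 0 1;0 0.004 0 0 0 0 1;0 0.006 0 0 0 0 1';python3 -m inch '0 0.002 0 0 0 0 1;0 0.004 0 0 0 0 1;0 0.006 0 0 0 0 1'
```

```text
t: 12.7
tool_pos: [0.5388, -0.1072, 0.0657]
ee_rot: [0.71, 0.704, -0.001, 0.002]
force: [-1.1, -18.2, 0.3]
gripper_width: -0.0005
t: 13.0
tool_pos: [0.5388, -0.1, 0.0656]
ee_rot: [0.71, 0.704, -0.0, 0.001]
force: [-2.2, -11.2, 0.7]
gripper_width: -0.0001
t: 13.3
tool_pos: [0.5389, -0.0939, 0.0656]
ee_rot: [0.71, 0.704, -0.0, 0.001]
force: [-0.8, -12.5, -0.5]
gripper_width: -0.0001
```

```bash
python3 -m inch '0 0.002 0 0 0 0 1;0 0.004 0 0 0 0 1;0 0.006 0 0 0 0 1';python3 -m inch '0 0.001 0 0 0 0 1;0 0.002 0 0 0 0 1;0 0.003 0 0 0 0 1';python3 -m inch '0 0.001 0 0 0 0 1;0 0.002 0 0 0 0 1;0 0.003 0 0 0 0 1'
```

```text
t: 13.6
tool_pos: [0.5389, -0.0879, 0.0656]
ee_rot: [0.71, 0.704, -0.0, 0.001]
force: [-0.4, -11.4, 0.2]
gripper_width: -0.0001
t: 13.9
tool_pos: [0.5389, -0.0849, 0.0656]
ee_rot: [0.71, 0.704, -0.0, 0.001]
force: [0.4, -12.5, 1.2]
gripper_width: 0.0002
t: 14.2
tool_pos: [0.5389, -0.0819, 0.0656]
ee_rot: [0.71, 0.704, -0.0, 0.001]
force: [0.4, -11.1, 0.4]
gripper_width: -0.0003
```

```bash
python3 -m inch '0 0.001 0 0 0 0 1;0 0.002 0 0 0 0 1';python3 - <<'E'
from h import *
s=manip.read_state();print(s['t'],s['tool_pos'],s['force'])
p,d=manip.snapshot('wrist');cv2.imwrite('pics/w9.png',p[:,:,::-1])
W=wworld(d,s);hsv=cv2.cvtColor(p,cv2.COLOR_RGB2HSV)
P=W[((hsv[...,0]<8)|(hsv[...,0]>172))&(hsv[...,1]>150)&(W[...,2]>.083)&(W[...,2]<.092)]
print(len(P),P.min(0),P.max(0))
E
```

```text
t: 14.4
tool_pos: [0.5389, -0.0799, 0.0656]
ee_rot: [0.71, 0.704, -0.0, 0.001]
force: [-0.4, -12.0, 0.0]
gripper_width: 0.0004
14.4 [ 0.53889805 -0.07991525  0.06561636] [-3.71541490e-01 -1.19791101e+01  1.14160085e-02]
4319 [ 0.50718039 -0.14817112  0.08300543] [ 0.82644559 -0.05216733  0.08914682]
```

View pics/w9.png

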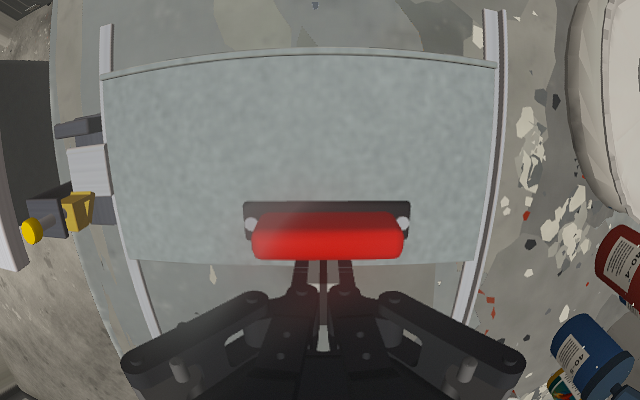

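The ear at (87,170) has nearly cleared the pawl at (78,208). I'll inch on until the force drops.

```bash
python3 -m inch '0 0.001 0 0 0 0 1;0 0.002 0 0 0 0 1';python3 -m inch '0 0.001 0 0 0 0 1;0 0.002 0 0 0 0 1';python3 -m inch '0 0.001 0 0 0 0 1'
```

```text
t: 14.65
tool_pos: [0.5389, -0.0779, 0.0656]
ee_rot: [0.71, 0.704, -0.0, 0.001]
force: [-0.0, -12.7, 0.3]
gripper_width: -0.0002
t: 14.85
tool_pos: [0.5389, -0.0748, 0.0656]
ee_rot: [0.71, 0.704, 0.0, 0.001]
force: [0.8, -7.0, 0.7]
gripper_width: 0.0
t: 14.95
tool_pos: [0.5389, -0.0739, 0.0656]
ee_rot: [0.71, 0.704, -0.0, 0.001]
force: [0.5, -7.4, 1.8]
gripper_width: -0.0004
```

The force fell from 12.7 to 7 N, which is the click, at about gate 0.105. I'll add 1 mm of margin, back off, lift and look.

```bash
python3 -m inch '0 0.001 0 0 0 0 1';python3 -m inch '0 -0.01 0 0 0 0 1;0 -0.03 0 0 0 0 1;0 -0.06 0 0 0 0 1;0 -0.09 0.02 0 0 0 1;0 -0.09 0.06 0 0 0 1';python3 -m inch '0 0 0.04 0 0 0 1;0 0 0.08 0 0 0 1;0 0 0.11 0 0 0 1;0 0 0.11 0 0 0 1'
python3 - <<'E'
from h import *
s=manip.read_state();print(s['t'],s['tool_pos'],s['force'])
p,d=manip.snapshot('wrist');cv2.imwrite('pics/w10.png',p[:,:,::-1]);W=wworld(d,s)
cv2.imwrite('pics/w10c.png',cv2.resize(p[0:160,180:380,::-1],None,fx=4,fy=3.7))
q,d2=manip.snapshot('side');cv2.imwrite('pics/s3.png',cv2.resize(q[150:270,270:430,::-1],None,fx=5,fy=5))
hsv=cv2.cvtColor(p,cv2.COLOR_RGB2HSV)
P=W[((hsv[...,0]<8)|(hsv[...,0]>172))&(hsv[...,1]>150)&(W[...,2]>.083)&(W[...,2]<.092)];P=P[abs(P[:,0]-.539)<.05]
print(len(P),P.min(0),P.max(0))
m=(hsv[...,0]>18)&(hsv[...,0]<35)&(hsv[...,1]>130)&(abs(W[...,0]-.38)<.03)&(abs(W[...,1]+.05)<.03)
print(W[m].mean(0),W[m][:,2].max(), W[m].min(0))
E
```

```text
t: 15.05
tool_pos: [0.5389, -0.0729, 0.0656]
ee_rot: [0.71, 0.704, -0.0, 0.001]
force: [0.8, -6.7, 1.8]
gripper_width: -0.0002
t: 15.55
tool_pos: [0.5363, -0.1645, 0.1234]
ee_rot: [0.711, 0.703, -0.001, -0.002]
force: [1.9, 0.0, -0.4]
gripper_width: -0.0001
t: 15.95
tool_pos: [0.5407, -0.1631, 0.2399]
ee_rot: [0.71, 0.704, 0.002, 0.003]
force: [0.0, 0.8, -0.8]
gripper_width: 0.0005
15.95 [ 0.54066905 -0.16307248  0.23994746] [ 0.03008979  0.78094792 -0.81739201]
1015 [ 0.50589025 -0.06124033  0.08331497] [ 0.57374301 -0.04668663  0.08932082]
[ 0.38606445 -0.04980864  0.08602098] 0.10459578289435476 [ 0.36827428 -0.06007844  0.05066831]
```

View pics/w10.png

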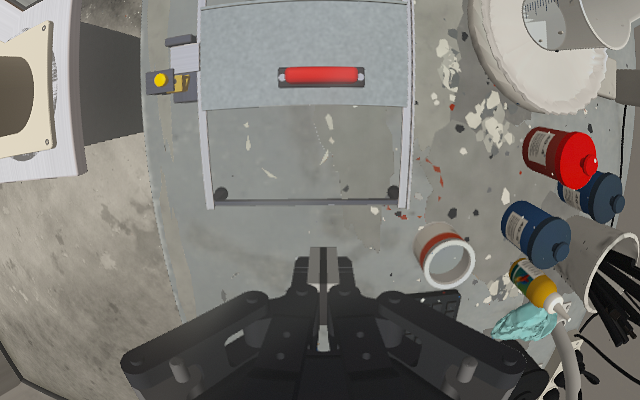

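View pics/s3.png

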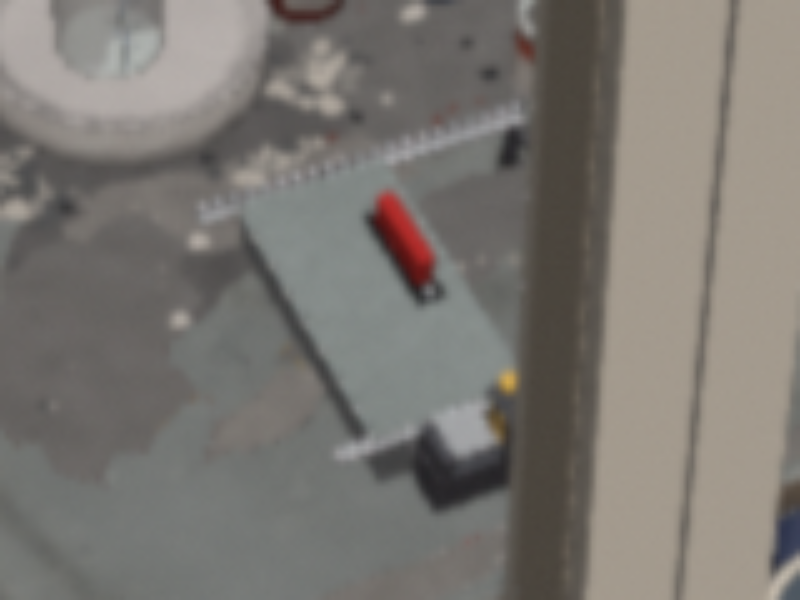

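Run:
```python
from h import *
def f(p,d,s,n):
    W=wworld(d,s);hsv=cv2.cvtColor(p,cv2.COLOR_BGR2HSV)
    m=(hsv[...,0]>18)&(hsv[...,0]<35)&(hsv[...,1]>130)&(abs(W[...,0]-.375)<.02)&(abs(W[...,1]+.05)<.03)&(W[...,2]>.09)
    P=W[m];print(n,len(P),P.mean(0).round(4),np.percentile(P[:,2],[10,50,90]).round(4))
z=np.load('pics/w2.npz');f(cv2.imread('pics/w2.png'),z['d'],dict(tool_pos=z['pos'],ee_rot=z['rot']),'before')
s=manip.read_state();p,d=manip.snapshot('wrist');f(p[:,:,::-1].copy(),d,s,'now')
cv2.imwrite('pics/c11.png',cv2.resize(p[20:120,130:250,::-1],None,fx=6,fy=6,interpolation=cv2.INTER_CUBIC))
print(s['force'],s['t'])
```

```text
before 79 [ 0.3831 -0.0482  0.1018] [0.1004 0.1017 0.1031]
now 147 [ 0.3843 -0.0485  0.1014] [0.0994 0.1017 0.1028]
[-0.78050398 -0.7815524  -0.28326791] 16.05
```

View pics/c11.png

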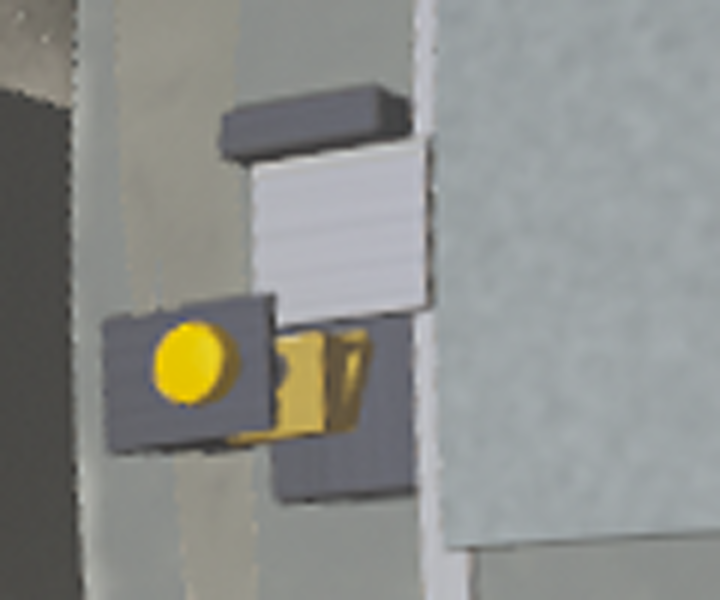

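The ear at (340,235) is past the brass pawl at (325,385). The button is back at 0.1017 m, the same height as before the push, so the catch is down. The gate reads about 0.106 and the robot is clear of everything.

```bash
python3 -c "
from rig import manip
print(manip.sign_off())"
```

```text
the job is handed in; nothing more can be done
None
```

The cutter is in the safe, the gate is shut and the catch is down behind its ear. I handed the job in at about 16 s; no verdict was reported.

- **Cutter:** I picked the larger yellow cutter; its body read 153 mm long, against 108 mm for the look-alike. I laid it flat and let it go. Its top read 20 mm above the bench, and its middle about 11 mm lengthwise and under 1 mm crosswise from the safe's middle. I could not look at it again with the gate shut.
- **Gate:** I pushed it by the red grip with the fingers shut. The readings after each move were about 7 N of drag, up to 23 N at the catch and 12 N riding on the ear. The click showed as a drop back to 7 N.
- **Last checks:**
  - The gate is at about 0.106 m.
  - The ear is past the pawl.
  - The catch button is back at its starting height of 0.1017 m.
  - The arm is clear with no load on the wrist.
- **Bystanders:** I saw no contact with the other things on the bench, but I did not re-measure their positions.

No check failed or disagreed.

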